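# Flip a circuit board over the step of the repair jig

### The job

The small green circuit board lies component side down on the jig's blue mat. With the outside of the fingers push it along the mat up against the step, then keep pushing so that it tips up on that edge and falls over onto the raised block, where it must lie flat with its components up (it may overhang the step a little). Do not pick the board up or carry it, and leave the other things on the bench where they are.

Things in the scene. Friction and masses are not known exactly. Their poses are not given: they have to be found in the camera images.
- jig: fixed jig; +x is the level push direction along the mat towards and over the step, z up; origin at bench level below the middle of the step's upright face. Blue mat: x -205 to 0, y -75 to 75 mm, top 3 mm above the bench. Raised aluminium block with grey pad: x 0 to 112, y -75 to 75 mm, top 18 mm above the bench, so the step is 15 mm high. Black lip at x 112 to 122 mm, top at 26 mm
- board: loose green circuit board, about 70 g, 80 mm (x) by 66 mm (y), laminate 3 mm thick, origin at the laminate's centre. z points out of the bare soldered side: up at the start, down when flipped. Components stand 10 mm out of the other side and carry it at first, so the laminate's edges overhang 10 mm above the mat. At the start its +x is within 0.2 rad of the jig's +x
- board_lead (a point): middle of the laminate's +x edge (the one that goes against the step, 25 to 75 mm short of it at the start), half-way up its thickness; axes as the board's. Components near it: black connector at board x 17 to 31, y -22 to 22 mm
- board_tail (a point): middle of the laminate's -x edge (the edge to push, which rises), 80 mm from board_lead; axes as the board's. Under the laminate the 14 mm beside this edge are free; then come a yellow block and two silver cans at board x -26 to -10, y -28 to 29 mm
- spool: bystander, loose, to be left alone: solder spool standing on its flange, orange, 52 mm across, 28 mm high; origin at its underside
- loupe: bystander, loose, to be left alone: round black and steel magnifier, 64 mm across, 34 mm high; origin at its underside
- jar: bystander, loose, to be left alone: amber glass jar with white cap, 40 mm across, 45 mm high; origin at its underside
- driver: bystander, loose, to be left alone: screwdriver with red handle lying flat, 150 mm long along its x; origin at its underside
- syringe: bystander, loose, to be left alone: closed clear syringe with white plunger and blue cap lying flat, about 140 mm long, 30 mm wide, 22 mm high; origin at its underside
- module: bystander, loose, to be left alone: blue handheld module with black rubber ends, 120 by 69 by 28 mm, lying flat; origin at its underside

How it is judged:
By the outcome, as a careful person would: the job done as asked, in the order asked, and still so for the second after the job is handed in, with the robot touching nothing.
It also fails if it takes over 48 s, if anything falls off the work surface, if the arm or the gripper's body presses on something with over 40 N, if the wrist force passes 120 N, or if a joint passes its speed limit or range.

### The arm

A 7-joint arm with a two-finger parallel gripper is mounted at the origin on the work surface. World frame = base frame: x ahead of the robot, y to its left, z up, the work surface at z = 0. Lengths are in m, angles in rad, forces in N, time in s.
With the tool pointing down it reaches from about 0.425 to 0.825 m from the base axis. Payload 3.6 kg.
Tool frame: the origin (TCP) lies at the very end of the fingers, on their centre line; the grasp point (between the pads) lies 19 mm behind it; z points along the fingers, y is the direction in which the jaws open and shut (so a half turn about z gives the same grasp; the last joint's range is limited). The gripper opens to 93 mm and grips with 3 to 60 N. Pads are 15 mm wide; open, the fingers measure 128 mm over their backs; the gripper's body (75 mm by 188 mm) begins 65 mm behind the grasp point.
Start: joints at [-1.361, 0.615, -0.013, 1.423, 0.008, 1.103, -0.04], TCP at [0.152, 0.632, 0.219] pointing down, gripper open.
Joint ranges: [-3.12, 3.12], [-0.3, 2.06], [-1.34, 1.32], [0.26, 2.42], [-1.36, 4.5], [0.01, 1.98], [-2.84, 2.84]. Speed limits (rad/s): [2.79, 2.79, 3.14, 3.14, 3.14, 3.14, 3.14].

### API

Orientations are given as a rotation vector (axis times angle).
In Python, from workcell import r, optics gives the robot as it stands.
- The arm moves only by the tool drive_tool, never from a script. Its argument "rows" is a list of rows, each a list of 5 numbers: the closure, from -1 (fully open) to 1 (shut), then the shift along the world's x, y, z each as a share of 2 cm, from -1 to 1, then the turn about the world's z as a share of 0.08 rad, from -1 to 1. A call has 1 to 10 rows; each row shifts and turns the commanded pose from where the row before left it; what a row does not reach is not made up. A row lasts 1/12 s, in which the tool goes at most 41.7 mm and 7.16 degrees, less where a joint would pass 70% of its speed; a pose out of reach is approached as far as the arm can. A call with a number of a shift or a turn outside -1 to 1 is refused whole. A call with a gripper value outside its range is refused whole. The fingers move at their own pace and stop on an object; "force" is the grip in N (left out, the last holds). Time passes only in rows, so rows that do not move let the fingers close. It gives the time, the measured TCP pose, the force and the opening at its end, in the units of the state.
- r.get_obs(): the state, without advancing time (a new reading comes with each control period).
- optics.capture(name): name is "scene" or "top" or "wrist"; returns the picture (420x560x3 uint8, red, green, blue); there is no depth.
- optics.camera_params(name): a dict with "intrinsics" (3x3 intrinsics, pixels), "R" (3x3) and "t" (3): a world point X has camera coordinates R X + t; the wrist camera has in their place "mount" (4x4, takes a point from camera to tool coordinates, whose origin is the TCP and whose axes are the flange's). Camera axes: x right, y down, z forward; pixel columns grow to the right and rows downward; lengths in m; the calibration is good to about 2 mm. The wrist camera is an equidistant fisheye: a pixel r from the principal point sees the ray r / f radians off the axis. A picture is of the moment at which its call begins: read the wrist's pose just before it. camera_params takes no time and is no camera call.
- r.job_done(): hands the job in, once; it reports no verdict.
The state is a dict: "time_s": time; "q": joint angles; "joint_vel": joint speeds; "joint_torque": joint torques, N m; "eef_pos": TCP position; "orientation": TCP orientation; "force": force on the tool from outside, world axes, zero at the start; "torque": the same for the moment, N m; "opening": finger opening in m.
Only numpy, scipy, OpenCV 4.12 (cv2) and the standard library are available. Lean on these libraries where they do the work, as an engineer would, in place of code of your own. Each camera call takes 0.05 s, during which the arm holds its last target.

## Working session

There is one attempt and no reset: what is moved stays moved. The work goes in short steps, Python scripts to look and compute and a tool call to move; the robot and the scene stay as the last step left them, time stands still between calls to the robot, and variables do not carry over. Pictures are saved under pics/ and viewed, and the job is handed in when it is done.

Besides the shell and the picture viewer there is one more tool, called in YAML: its name, and indented under it one key for each argument. drive_tool: Moves the arm, as the interface text tells. Shift numbers are shares of 2 cm and turn numbers shares of 0.08 rad, none past 1 either way. Its arguments: {"type":"object","properties":{"rows":{"type":"array","items":{"type":"array","items":{"type":"number"}}},"force":{"type":"number"}},"required":["rows"]}

```bash
mkdir -p pics; python3 - <<'E'
from workcell import r, optics
import cv2
o=r.get_obs();print({k:o[k] for k in ['time_s','eef_pos','orientation','opening','force']})
for n in ['scene','top']:
    im=optics.capture(n);cv2.imwrite(f'pics/{n}0.png',im[:,:,::-1]);p=optics.camera_params(n);print(n,p)
E
```

```text
{'time_s': 0.0, 'eef_pos': array([0.15225337, 0.63110251, 0.21750073]), 'orientation': array([-0.37090632, -3.11931708,  0.00395135]), 'opening': 0.09278143060165994, 'force': array([-0.85036163, -0.33942311, -0.21870895])}
scene {'intrinsics': array([[457.96357994,   0.        , 276.18350979],
       [  0.        , 457.96357994, 205.80148032],
       [  0.        ,   0.        ,   1.        ]]), 'R': array([[-0.64959058,  0.76017992, -0.01259205],
       [ 0.62092114,  0.52088776, -0.58577545],
       [-0.43873569, -0.38833288, -0.81037557]]), 't': array([ 0.37069888, -0.32926338,  1.33471972])}
top {'intrinsics': array([[528.0580689 ,   0.        , 280.48650299],
       [  0.        , 528.0580689 , 217.59840957],
       [  0.        ,   0.        ,   1.        ]]), 'R': array([[-2.40195980e-02, -9.99711268e-01, -6.63723145e-04],
       [-9.81568900e-01,  2.37095994e-02, -1.89632142e-01],
       [ 1.89593126e-01, -3.90339782e-03, -9.81854984e-01]]), 't': array([-0.01996028,  0.58202379,  1.1553708 ])}
```

View pics/scene0.png

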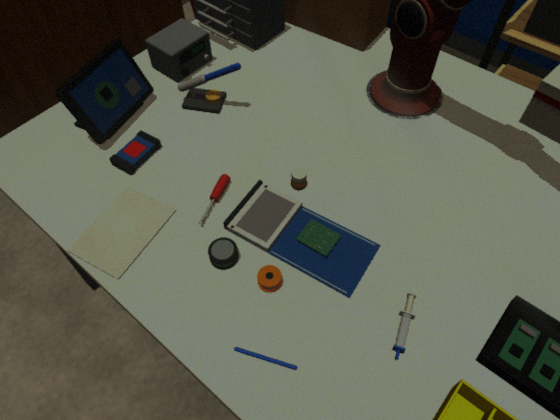

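View pics/top0.png

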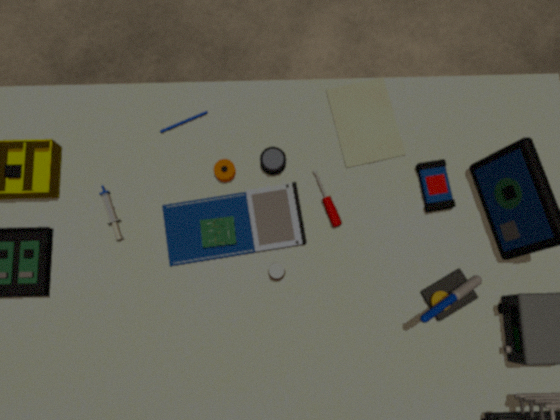

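The scene view shows the jig at about (300,240). In the top view the mat is at (165–255, 195–265), the board at (218,232) and the block at (275,217). The push runs to the image right, which is roughly world −y. The jar is at (277,272).

```bash
cat > h.py <<'E'
import numpy as np,cv2
from workcell import r,optics
def ray(n,uv,z):
    p=optics.camera_params(n);R,t,K=p['R'],p['t'],p['intrinsics']
    c=-R.T@t;d=R.T@np.linalg.solve(K,np.array([uv[0],uv[1],1.]))
    return c+d*(z-c[2])/d[2]
def proj(n,X):
    p=optics.camera_params(n);x=p['intrinsics']@(p['R']@np.asarray(X)+p['t']);return x[:2]/x[2]
def big(im): return cv2.minAreaRect(max(cv2.findContours(im,cv2.RETR_EXTERNAL,cv2.CHAIN_APPROX_NONE)[0],key=cv2.contourArea))
E
python3 - <<'E'
import cv2,numpy as np
from h import *
for n,(x0,y0,x1,y1) in {'top':(150,140,350,290),'scene':(190,160,390,310)}.items():
    im=cv2.imread(f'pics/{n}0.png')
    cv2.imwrite(f'pics/{n}0z.png',cv2.resize(im[y0:y1,x0:x1],None,fx=4,fy=4,interpolation=cv2.INTER_CUBIC))
im=cv2.imread('pics/top0.png');hsv=cv2.cvtColor(im,cv2.COLOR_BGR2HSV)
for (u,v) in [(180,230),(218,232),(272,217),(300,215),(250,217),(218,222)]: print(u,v,hsv[v,u])
E
```

```text
180 230 [106 193  78]
218 232 [ 51 105  75]
272 217 [16 43 88]
300 215 [30  8 31]
250 217 [ 90   5 104]
218 222 [ 67 128  68]
```

View pics/top0z.png

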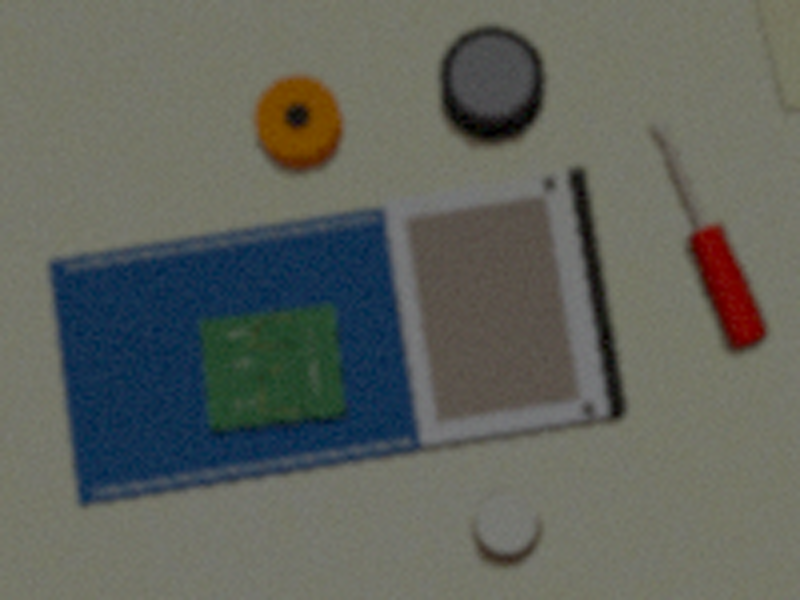

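View pics/scene0z.png

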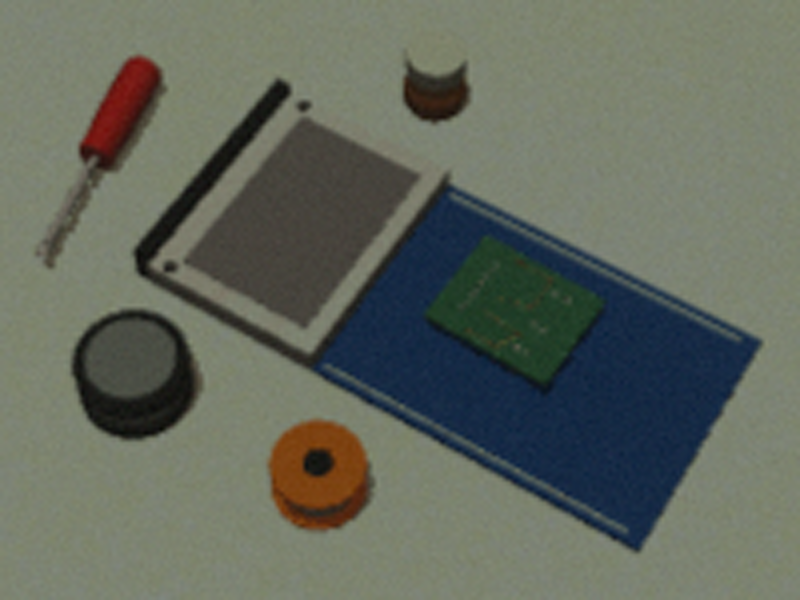

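```bash
cat >> h.py <<'E'
def quad(mask):
    c=max(cv2.findContours(mask,cv2.RETR_EXTERNAL,cv2.CHAIN_APPROX_NONE)[0],key=cv2.contourArea)
    h=cv2.convexHull(c)
    return cv2.approxPolyN(h,4,ensure_convex=True).reshape(-1,2).astype(float)
def masks(bgr):
    b=cv2.GaussianBlur(bgr,(3,3),0);hsv=cv2.cvtColor(b,cv2.COLOR_BGR2HSV)
    g=cv2.inRange(hsv,(38,60,25),(90,255,255)); bl=cv2.inRange(hsv,(96,110,25),(125,255,255))
    g=cv2.morphologyEx(g,cv2.MORPH_OPEN,np.ones((3,3)))
    return g,bl
E
python3 - <<'E'
from h import *
for n,(x0,y0,x1,y1) in {'top':(150,140,350,290),'scene':(190,160,390,310)}.items():
    im=cv2.imread(f'pics/{n}0.png')[y0:y1,x0:x1]
    im=cv2.resize(im,None,fx=4,fy=4,interpolation=cv2.INTER_CUBIC)
    g,bl=masks(im)
    for nm,m,z in (('board',g,.0145),('mat',bl|g,.003)):
        q=quad(m)
        uv=(q+.5)/4-.5+[x0,y0]
        P=np.array([ray(n,u,z) for u in uv]);print(n,nm,'\n',np.c_[q,P[:,:2]*1000].round(1), 'cen',(P.mean(0)*1000).round(1))
        print(' sides',np.linalg.norm(P-np.roll(P,-1,0),axis=1).round(4),'ang',[round(float(np.arctan2(*(np.roll(P,-1,0)-P)[i,1::-1])),3) for i in range(4)])
E
```

```text
top board 
 [[346.  416.  529.6  71.6]
 [210.  432.  522.  151.5]
 [199.  320.  589.1 158.3]
 [334.  304.  596.8  78.2]] cen [559.4 114.9  14.5]
 sides [0.0802 0.0674 0.0805 0.0676] ang [1.665, 0.101, -1.474, -3.044]
top mat 
 [[418.  446.  512.3  30.1]
 [ 81.  503.  483.3 228.9]
 [ 51.  264.  627.7 249.2]
 [381.  212.  655.1  50.4]] cen [569.6 139.7   3. ]
 sides [0.2009 0.1458 0.2007 0.1442] ang [1.716, 0.14, -1.434, -3.001]
scene board 
 [[608.  301.  521.6 152.8]
 [544.  388.  589.8 159. ]
 [421.  316.  597.2  78.3]
 [486.  233.  529.1  71.5]] cen [559.4 115.4  14.5]
 sides [0.0685 0.081  0.0684 0.0817] ang [0.09, -1.479, -3.042, 1.664]
scene mat 
 [[761.  342.  481.8 231.2]
 [637.  550.  630.3 251.1]
 [310.  369.  658.5  48.4]
 [448.  186.  510.3  28.7]] cen [570.2 139.8   3. ]
 sides [0.1498 0.2046 0.1495 0.2045] ang [0.133, -1.432, -3.009, 1.711]
```

Both views agree to about 1–2 mm:
- **Step centre:** about (584, 39) mm, with jig +x at −1.432 rad.
- **Board:** about 40 mm short of the step, at jig y ≈ −13.

I'll travel with the jaws partly closed and turned across the push direction.

drive_tool:
  rows:
    - [0.4,0.9,-1,0,-1]
    - [0.4,0.9,-1,0,-1]
    - [0.4,0.9,-1,0,-1]
    - [0.4,0.9,-1,0,-1]
    - [0.4,0.9,-1,0,-1]
    - [0.4,0.9,-1,0,-1]
    - [0.4,0.9,-1,0,-1]
    - [0.4,0.9,-1,0,-1]
    - [0.4,0.9,-1,0,-1]
    - [0.4,0.9,-1,0,-1]
  force: 30

```text
time_s: 0.93
eef_pos: [0.3329, 0.4305, 0.2183]
orientation: [-1.562, -2.726, 0.002]
force: [0.6, 0.6, -0.0]
opening: 0.0312
```

drive_tool:
  rows:
    - [0.4,0.9,-1,0,-1]
    - [0.4,0.9,-1,0,-1]
    - [0.4,0.9,-1,0,-1]
    - [0.4,0.9,-1,0,-1]
    - [0.4,0.9,-1,0,-1]
    - [0.4,0.9,-1,0,0]
    - [0.4,0.9,-1,0,0]
    - [0.4,0.9,-1,0,0]
    - [0.4,0.9,-1,0,0]
    - [0.4,0.9,-1,0,0]

```text
time_s: 1.77
eef_pos: [0.5128, 0.2307, 0.2182]
orientation: [-2.067, -2.365, 0.001]
force: [0.5, 0.4, -0.4]
opening: 0.0282
```

```bash
cat >> h.py <<'E'
from scipy.spatial.transform import Rotation as Ro
A=-1.432;U=np.array([np.cos(A),np.sin(A)]);V=np.array([-U[1],U[0]]);O=np.array([584,39.])
def st():
    o=r.get_obs();p=o['eef_pos']*1000;R=Ro.from_rotvec(o['orientation']).as_matrix()
    d=p[:2]-O;f=o['force']
    print('t',round(o['time_s'],2),'world',p.round(1),'jig x,y,z',(d@U).round(1),(d@V).round(1),p[2].round(1),'tooly ang',round(float(np.arctan2(R[1,1],R[0,1])),3),'tool z',R[:,2].round(3),'F along/lat/z',(f[:2]@U).round(1),(f[:2]@V).round(1),f[2].round(1),'open',round(o['opening'],4),'q',o['q'].round(2))
E
python3 -c "from h import *;st()"
```

```text
t 1.77 world [512.8 230.7 218.2] jig x,y,z -199.8 -44.0 218.2 tooly ang 0.134 tool z [-0.001 -0.    -1.   ] F along/lat/z -0.4 0.5 -0.4 open 0.0282 q [-0.69  0.5   0.35  1.69 -0.19  0.99 -0.14]
```

drive_tool:
  rows:
    - [0.4,0.9,-0.95,0,0]
    - [0.4,0.9,-0.95,0,0.06]
    - [0.4,0,0,-1,0]
    - [0.4,0,0,-1,0]
    - [0.4,0,0,-1,0]
    - [0.4,0,0,-1,0]
    - [0.4,0,0,-1,0]
    - [0.4,0,0,-1,0]
    - [0.4,0,0,-1,0]
    - [0.4,0,0,-1,0]

```text
time_s: 2.6
eef_pos: [0.5481, 0.1939, 0.0573]
orientation: [-2.061, -2.37, 0.001]
force: [0.5, -0.7, 1.0]
opening: 0.0278
```

drive_tool:
  rows:
    - [0.4,0,0,-1,0]
    - [0.4,0,0,-1,0]
    - [0.4,0,0,-0.3,0]
    - [0.4,0,0,0,0]

```text
time_s: 2.93
eef_pos: [0.5468, 0.1934, 0.0108]
orientation: [-2.06, -2.368, 0.006]
force: [0.5, 0.7, 0.2]
opening: 0.0281
```

```bash
python3 -c "
from h import *;st()
cv2.imwrite('pics/s1.png',optics.capture('scene')[:,:,::-1])
im=cv2.imread('pics/s1.png');cv2.imwrite('pics/s1z.png',cv2.resize(im[150:300,190:390],None,fx=4,fy=4,interpolation=cv2.INTER_CUBIC))"
```

```text
t 2.93 world [546.8 193.4  10.8] jig x,y,z -158.1 -15.4 10.8 tooly ang 0.139 tool z [-0.004 -0.001 -1.   ] F along/lat/z -0.7 0.6 0.2 open 0.0281 q [-0.52  0.79  0.24  1.82 -0.31  0.57  0.05]
```

View pics/s1z.png

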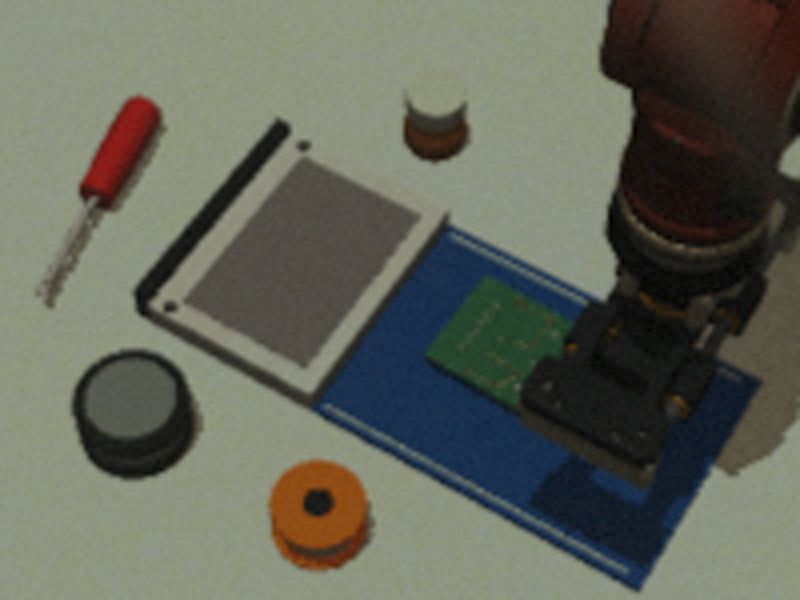

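The gripper is behind the tail edge, the board is still untouched, and the jar and spool are clear. Next I lower a little and push along jig +x, about 8 mm per row.

drive_tool:
  rows:
    - [0.4,0.1,0,-0.2,0]
    - [0.4,0.055,-0.396,0,0]
    - [0.4,0.055,-0.396,0,0]
    - [0.4,0.055,-0.396,0,0]
    - [0.4,0.055,-0.396,0,0]
    - [0.4,0.055,-0.396,0,0]
    - [0.4,0.055,-0.396,0,0]
    - [0.4,0.055,-0.396,0,0]

```text
time_s: 3.65
eef_pos: [0.5584, 0.1376, 0.0089]
orientation: [-2.062, -2.37, -0.001]
force: [-1.1, 0.9, 1.3]
opening: 0.0279
```

```bash
cat > look.py <<'E'
import sys
from h import *
st()
k=sys.argv[1]
out=[]
for n,(x0,y0) in (('scene',(220,170)),('top',(170,160))):
    im=optics.capture(n)[:,:,::-1].copy();cv2.imwrite(f'pics/{n}_{k}.png',im)
    out.append(cv2.resize(im[y0:y0+120,x0:x0+133],(400,360),interpolation=cv2.INTER_CUBIC))
cv2.imwrite(f'pics/l_{k}.png',np.hstack(out))
E
python3 look.py 2
```

```text
t 3.65 world [558.4 137.6   8.9] jig x,y,z -101.2 -11.7 8.9 tooly ang 0.139 tool z [ 0.  0. -1.] F along/lat/z -1.0 -1.0 1.3 open 0.0279 q [-0.42  0.79  0.22  1.84 -0.3   0.55  0.14]
```

View pics/l_2.png

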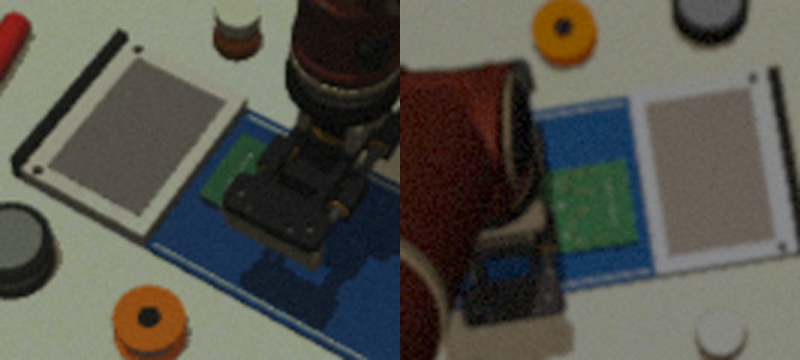

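The board moves with the fingers and is now nearly square to the step, about 13 mm short in the top view (right panel, lead edge at about x=635 against the step at x=650). I continue slowly until the force rises.

drive_tool:
  rows:
    - [0.4,0.0275,-0.198,-0.1,0]
    - [0.4,0.0275,-0.198,0,0]
    - [0.4,0.0275,-0.198,0,0]
    - [0.4,0.014,-0.1,0,0]

```text
time_s: 4.08
eef_pos: [0.56, 0.1242, 0.0065]
orientation: [-2.062, -2.369, 0.0]
force: [-1.2, 4.1, -0.3]
opening: 0.0277
```

```bash
python3 -c "from h import *;st()"
```

```text
t 4.08 world [560.  124.2   6.5] jig x,y,z -87.7 -12.0 6.5 tooly ang 0.138 tool z [-0.  0. -1.] F along/lat/z -4.2 -0.6 -0.3 open 0.0277 q [-0.39  0.79  0.21  1.84 -0.3   0.54  0.16]
```

drive_tool:
  rows:
    - [0.4,0.014,-0.1,0,0]
    - [0.4,0.014,-0.1,0,0]

```text
time_s: 4.25
eef_pos: [0.5599, 0.1242, 0.0065]
orientation: [-2.057, -2.369, -0.004]
force: [-0.8, 8.3, -0.4]
opening: 0.0279
```

```bash
python3 look.py 3
```

```text
t 4.25 world [559.9 124.2   6.5] jig x,y,z -87.7 -12.0 6.5 tooly ang 0.141 tool z [-0.001  0.005 -1.   ] F along/lat/z -8.3 0.3 -0.4 open 0.0279 q [-0.38  0.79  0.21  1.84 -0.3   0.54  0.16]
```

View pics/l_3.png

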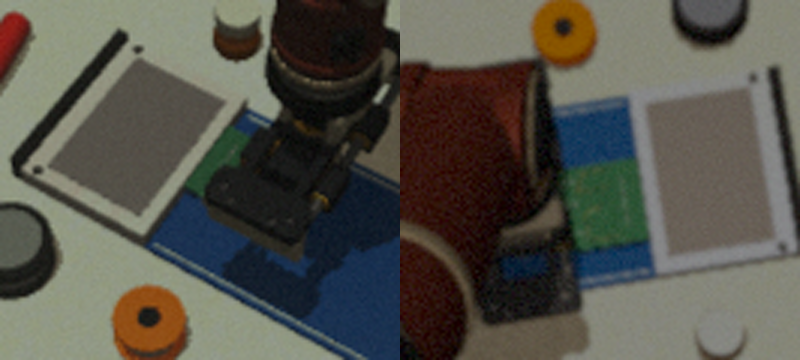

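The board is hard against the step (8 N and no further travel). Now I lift the tail edge by friction while keeping it pressed.

drive_tool:
  rows:
    - [0.4,0.007,-0.05,0.15,0]
    - [0.4,0.004,-0.03,0.2,0]
    - [0.4,0.004,-0.03,0.2,0]

```text
time_s: 4.6
eef_pos: [0.5599, 0.1235, 0.0176]
orientation: [-2.054, -2.37, -0.005]
force: [-1.2, 7.1, 1.1]
opening: 0.0279
```

```bash
python3 look.py 4
```

```text
t 4.6 world [559.9 123.5  17.6] jig x,y,z -87.1 -12.1 17.6 tooly ang 0.142 tool z [-0.002  0.006 -1.   ] F along/lat/z -7.2 -0.2 1.1 open 0.0279 q [-0.38  0.77  0.21  1.84 -0.29  0.56  0.16]
```

View pics/l_4.png

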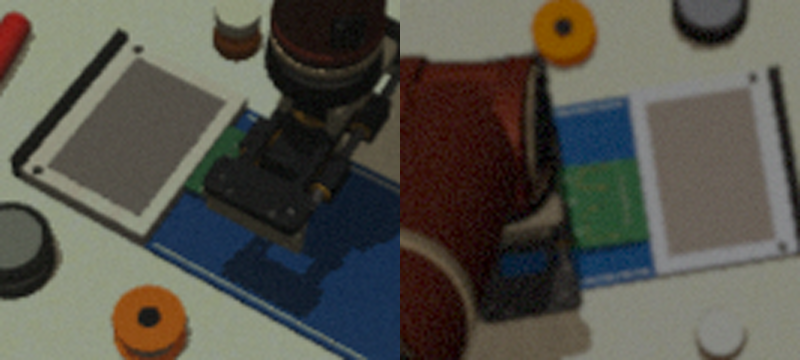

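The tip is at 17.6 mm, above where the edge lay, and still pushes with 7 N, so the tail rose with the fingers. I follow the arc.

drive_tool:
  rows:
    - [0.4,0.006,-0.042,0.25,0]
    - [0.4,0.008,-0.06,0.25,0]
    - [0.4,0.011,-0.077,0.25,0]
    - [0.4,0.013,-0.092,0.25,0]

```text
time_s: 5.03
eef_pos: [0.5608, 0.1184, 0.0381]
orientation: [-2.054, -2.37, -0.006]
force: [-2.4, 8.1, 2.5]
opening: 0.028
```

```bash
python3 look.py 5
```

```text
t 5.03 world [560.8 118.4  38.1] jig x,y,z -81.8 -12.0 38.1 tooly ang 0.143 tool z [-0.002  0.007 -1.   ] F along/lat/z -8.4 -1.2 2.5 open 0.028 q [-0.38  0.74  0.23  1.83 -0.28  0.6   0.16]
```

View pics/l_5.png

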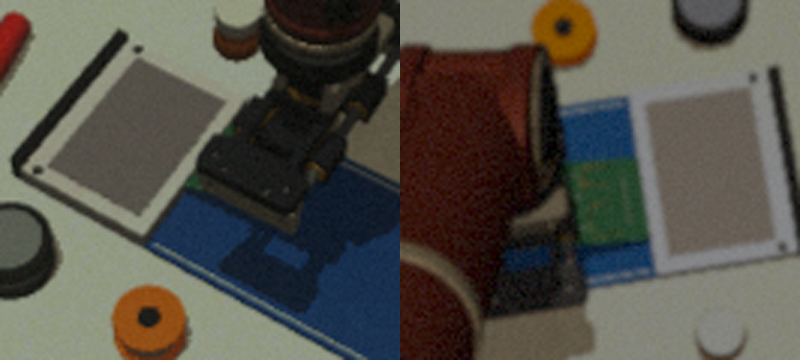

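drive_tool:
  rows:
    - [0.4,0.015,-0.11,0.25,0]
    - [0.4,0.02,-0.14,0.25,0]
    - [0.4,0.022,-0.16,0.25,0]
    - [0.4,0.027,-0.19,0.25,0]

```text
time_s: 5.47
eef_pos: [0.5635, 0.1016, 0.0583]
orientation: [-2.06, -2.372, -0.001]
force: [0.4, 0.7, 1.5]
opening: 0.0281
```

```bash
python3 look.py 6
```

```text
t 5.47 world [563.5 101.6  58.3] jig x,y,z -64.8 -11.6 58.3 tooly ang 0.14 tool z [ 0.     0.001 -1.   ] F along/lat/z -0.6 0.5 1.5 open 0.0281 q [-0.37  0.71  0.24  1.82 -0.26  0.64  0.17]
```

View pics/l_6.png

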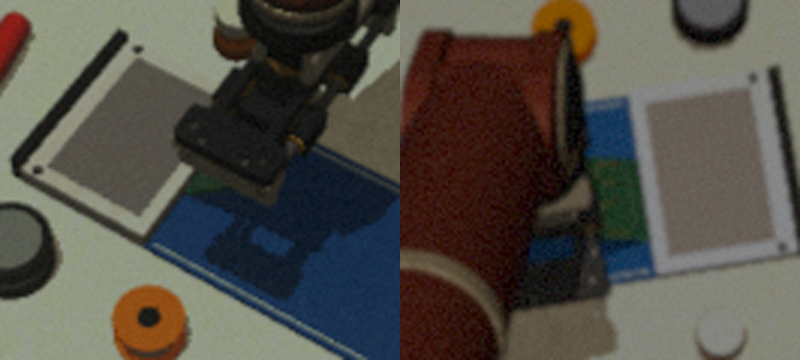

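The force dropped, which fits the lead edge settling down onto the mat. The board is still tilted at about 45° (darkened green at (215,185) in the left panel). I lower the fingers for overlap while advancing.

drive_tool:
  rows:
    - [0.4,0.02,-0.15,-0.15,0]
    - [0.4,0.02,-0.15,-0.15,0]
    - [0.4,0.02,-0.15,-0.15,0]
    - [0.4,0.02,-0.15,0,0]

```text
time_s: 5.9
eef_pos: [0.5642, 0.0881, 0.0474]
orientation: [-2.062, -2.369, 0.003]
force: [0.7, -0.4, 0.9]
opening: 0.0275
```

```bash
python3 look.py 7; python3 - <<'E'
import cv2
from workcell import optics
cv2.imwrite('pics/w7.png',optics.capture('wrist')[:,:,::-1])
E
```

```text
t 5.9 world [564.2  88.1  47.4] jig x,y,z -51.4 -12.8 47.4 tooly ang 0.138 tool z [-0.002 -0.001 -1.   ] F along/lat/z 0.4 0.6 0.9 open 0.0275 q [-0.34  0.72  0.23  1.83 -0.27  0.62  0.19]
```

View pics/l_7.png

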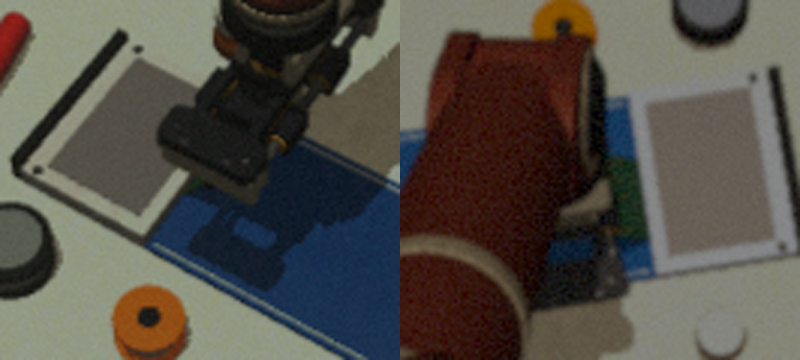

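View pics/w7.png

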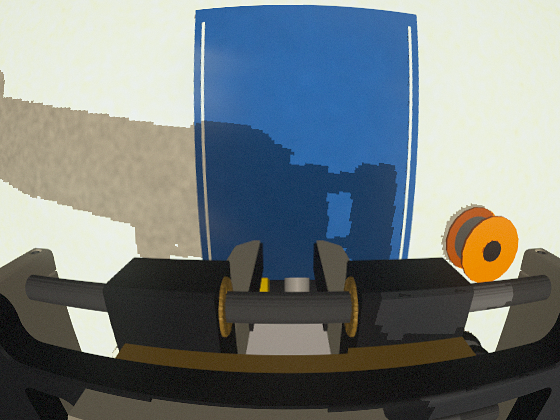

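The wrist view shows the yellow block (265,283) and a silver can (297,285) between the fingers, so the component side faces the fingers and the board is well up. I push on.

drive_tool:
  rows:
    - [0.4,0.02,-0.15,0.05,0]
    - [0.4,0.02,-0.15,0.05,0]
    - [0.4,0.02,-0.15,0.05,0]
    - [0.4,0.02,-0.15,0.05,0]
    - [0.4,0.02,-0.15,0.05,0]
    - [0.4,0.02,-0.15,0.05,0]
    - [0.4,0.02,-0.15,0.05,0]
    - [0.4,0.02,-0.15,0.05,0]

```text
time_s: 6.72
eef_pos: [0.5683, 0.0644, 0.0568]
orientation: [2.062, 2.37, -0.0]
force: [0.8, 0.4, -0.0]
opening: 0.0283
```

```bash
python3 look.py 8; python3 - <<'E'
import cv2
from workcell import optics
cv2.imwrite('pics/w8.png',optics.capture('wrist')[:,:,::-1])
E
```

```text
t 6.72 world [568.3  64.4  56.8] jig x,y,z -27.3 -12.1 56.8 tooly ang 0.139 tool z [ 0. -0. -1.] F along/lat/z -0.3 0.8 -0.0 open 0.0283 q [-0.3   0.71  0.24  1.82 -0.26  0.64  0.23]
```

View pics/l_8.png

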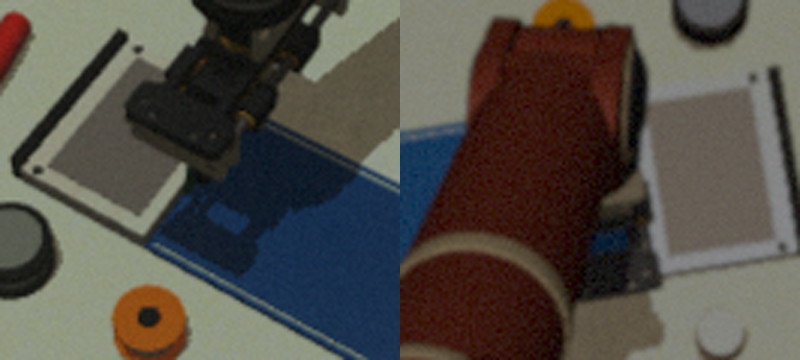

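View pics/w8.png

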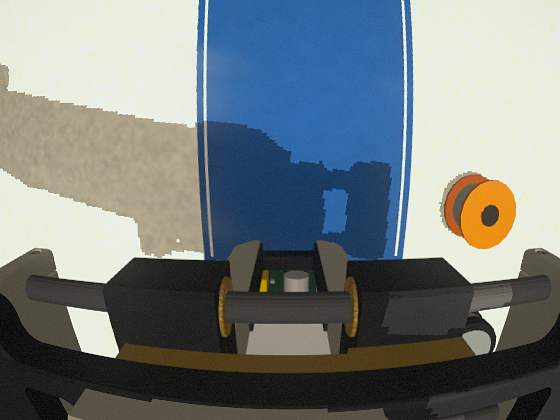

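Near upright now: the green component face and the connector (288,256) are visible. I push it over the step.

drive_tool:
  rows:
    - [0.4,0.02,-0.15,0.05,0]
    - [0.4,0.02,-0.15,0.05,0]
    - [0.4,0.02,-0.15,0.05,0]
    - [0.4,0.02,-0.15,0.05,0]
    - [0.4,0.02,-0.15,0.05,0]
    - [0.4,0.02,-0.15,0.05,0]
    - [0.4,0.02,-0.15,0.05,0]
    - [0.4,0.02,-0.15,0,0]

```text
time_s: 7.53
eef_pos: [0.5716, 0.0405, 0.0639]
orientation: [2.062, 2.37, 0.0]
force: [-0.3, -0.1, -0.7]
opening: 0.0286
```

```bash
python3 look.py 9; python3 - <<'E'
import cv2
from workcell import optics
cv2.imwrite('pics/w9.png',optics.capture('wrist')[:,:,::-1])
E
```

```text
t 7.53 world [571.6  40.5  63.9] jig x,y,z -3.2 -12.1 63.9 tooly ang 0.139 tool z [ 0.  0. -1.] F along/lat/z 0.1 -0.3 -0.7 open 0.0286 q [-0.26  0.7   0.24  1.82 -0.25  0.65  0.26]
```

View pics/l_9.png

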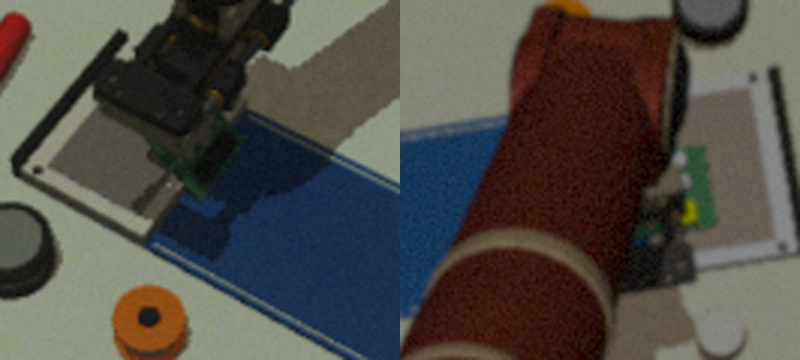

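View pics/w9.png

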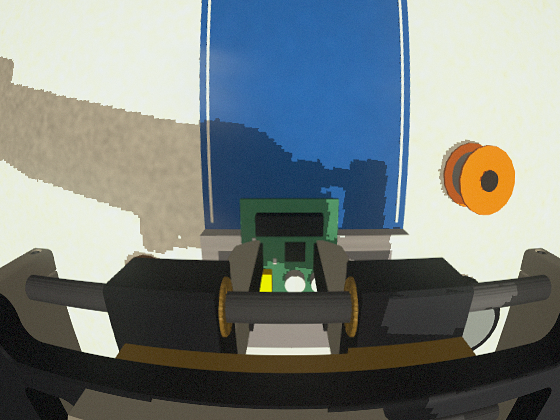

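The board has gone over, components up and visible over the block in the top panel (695,190). The lead edge overhangs the step. I raise and back off to check.

drive_tool:
  rows:
    - [0.4,0,0,1,0]
    - [0.4,0,0,1,0]
    - [0.4,-0.14,0.99,0.5,0]
    - [0.4,-0.14,0.99,0,0]
    - [0.4,-0.14,0.99,0,0]
    - [0.4,-0.14,0.99,0,0]
    - [0.4,-0.14,0.99,0,0]
    - [0.4,-0.14,0.99,0,0]

```text
time_s: 8.35
eef_pos: [0.5541, 0.161, 0.1136]
orientation: [-2.061, -2.37, 0.0]
force: [-0.9, 0.4, 0.7]
opening: 0.0279
```

```bash
python3 look.py 10
```

```text
t 8.35 world [554.1 161.  113.6] jig x,y,z -125.0 -12.7 113.6 tooly ang 0.139 tool z [-0.  0. -1.] F along/lat/z -0.5 -0.9 0.7 open 0.0279 q [-0.49  0.64  0.28  1.77 -0.24  0.77  0.04]
```

View pics/l_10.png

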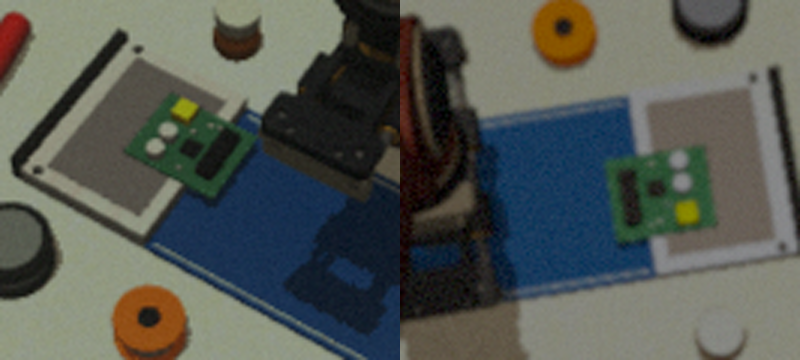

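It lies flat with components up, but overhangs the step by roughly a third, which is more than a little. I'll measure, then push it in by the lead edge.

```bash
cat > meas.py <<'E'
import sys
from h import *
k=sys.argv[1]
for n in ('top','scene'):
    im=cv2.resize(cv2.imread(f'pics/{n}_{k}.png'),None,fx=4,fy=4,interpolation=cv2.INTER_CUBIC)
    g=masks(im)[0]; m=np.zeros_like(g)
    x0,y0,x1,y1={'top':(190,180,300,260),'scene':(230,170,330,260)}[n]
    m[4*y0:4*y1,4*x0:4*x1]=g[4*y0:4*y1,4*x0:4*x1]
    q=(quad(m)+.5)/4-.5
    for z in (.021,):
        P=np.array([ray(n,u,z)[:2]*1000 for u in q])-O
        print(n,z,'jig',np.c_[P@U,P@V].round(1).tolist(),'sides',np.linalg.norm(P-np.roll(P,-1,0),axis=1).round(1))
E
python3 meas.py 10
```

```text
top 0.021 jig [[53.4, -44.1], [-25.9, -46.7], [-25.9, 21.1], [54.4, 21.4]] sides [79.3 67.7 80.3 65.5]
scene 0.021 jig [[-28.2, -47.3], [-27.3, 23.2], [54.0, 21.5], [53.6, -46.3]] sides [70.5 81.3 67.8 81.8]
```

The overhang is about 26 mm and the board is flat and square (both views agree). I'll push it in to about 2 mm overhang, with the tips low over the mat.

drive_tool:
  rows:
    - [0.4,0,0,-1,0]
    - [0.4,0,0,-1,0]
    - [0.4,0,0,-1,0]
    - [0.4,0,0,-1,0]
    - [0.4,0,0,-1,0]
    - [0.4,0.07,-0.5,0,0]
    - [0.4,0.07,-0.5,0,0]
    - [0.4,0.07,-0.5,0,0]
    - [0.4,0.07,-0.5,0,0]
    - [0.4,0.07,-0.5,0,0]

```text
time_s: 9.28
eef_pos: [0.5628, 0.1076, 0.015]
orientation: [2.063, 2.367, 0.002]
force: [-0.4, 0.9, 0.7]
opening: 0.0281
```

drive_tool:
  rows:
    - [0.4,0.07,-0.5,0,0]
    - [0.4,0.07,-0.5,0,0]
    - [0.4,0.035,-0.25,0,0]
    - [0.4,0.035,-0.25,0,0]
    - [0.4,0.035,-0.25,0,0]
    - [0.4,0.035,-0.25,0,0]

```text
time_s: 9.78
eef_pos: [0.5671, 0.0699, 0.0136]
orientation: [-2.061, -2.371, -0.0]
force: [-0.1, 0.8, 0.8]
opening: 0.0277
```

```bash
python3 look.py 11
```

```text
t 9.78 world [567.1  69.9  13.6] jig x,y,z -32.9 -12.4 13.6 tooly ang 0.14 tool z [-0.     0.001 -1.   ] F along/lat/z -0.8 0.1 0.8 open 0.0277 q [-0.28  0.77  0.19  1.84 -0.26  0.55  0.22]
```

View pics/l_11.png

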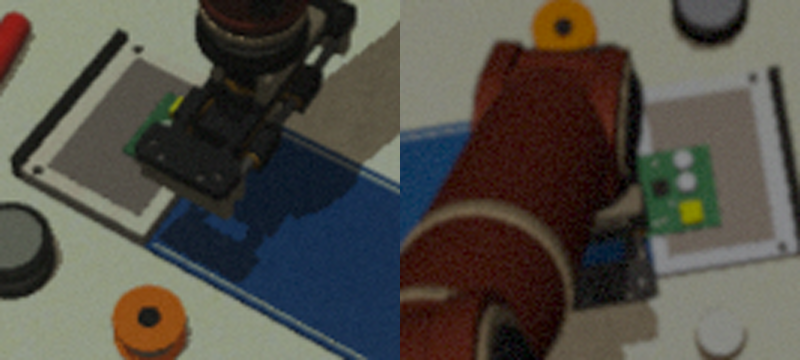

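In contact now, with the face at about −25 mm. I push another 22 mm.

drive_tool:
  rows:
    - [0.4,0.035,-0.25,0,0]
    - [0.4,0.035,-0.25,0,0]
    - [0.4,0.035,-0.25,0,0]
    - [0.4,0.035,-0.25,0,0]
    - [0.4,0.014,-0.1,0,0]
    - [0.4,0,0,0,0]

```text
time_s: 10.38
eef_pos: [0.5704, 0.0465, 0.0137]
orientation: [2.063, 2.368, -0.001]
force: [0.8, 0.9, 0.1]
opening: 0.0277
```

```bash
python3 -c "from h import *;st()"
```

```text
t 10.38 world [570.4  46.5  13.7] jig x,y,z -9.3 -12.4 13.7 tooly ang 0.137 tool z [ 0.    -0.001 -1.   ] F along/lat/z -0.8 0.9 0.1 open 0.0277 q [-0.24  0.77  0.19  1.84 -0.26  0.55  0.26]
```

drive_tool:
  rows:
    - [0.4,-0.07,0.5,0,0]
    - [0.4,-0.14,0.99,0,0]
    - [0.4,-0.14,0.99,0.5,0]
    - [0.4,-0.14,0.99,1,0]
    - [0.4,-0.14,0.99,1,0]
    - [0.4,-0.14,0.99,1,0]
    - [0.4,-0.14,0.99,1,0]
    - [0.4,-0.14,0.99,1,0]

```text
time_s: 11.05
eef_pos: [0.5482, 0.1988, 0.1246]
orientation: [-2.059, -2.371, -0.0]
force: [0.4, -0.3, 0.1]
opening: 0.0283
```

```bash
python3 look.py 12; python3 meas.py 12
```

```text
t 11.05 world [548.2 198.8 124.6] jig x,y,z -163.2 -13.3 124.6 tooly ang 0.141 tool z [-0.001  0.001 -1.   ] F along/lat/z 0.4 0.4 0.1 open 0.0283 q [-0.56  0.63  0.29  1.74 -0.23  0.8  -0.03]
top 0.021 jig [[79.9, -45.4], [-0.6, -44.2], [0.3, 20.4], [79.5, 20.9]] sides [80.5 64.7 79.2 66.3]
scene 0.021 jig [[-2.3, -45.3], [-1.0, 22.5], [79.5, 21.9], [80.0, -46.5]] sides [67.8 80.5 68.3 82.3]
```

View pics/l_12.png

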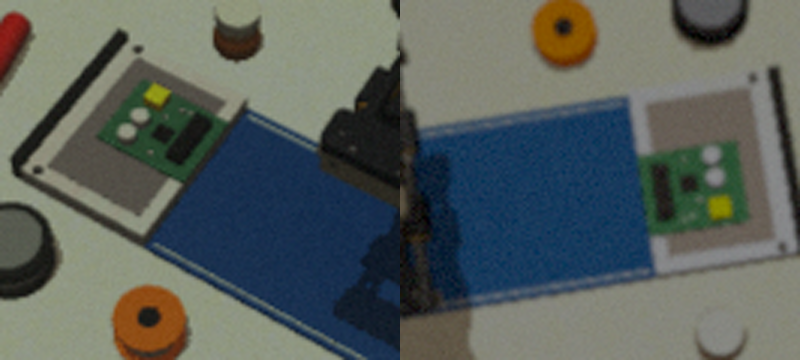

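The board is flat on the block with components up and its lead edge within about 2 mm of the step. The arm is clear and the bystanders have not moved. Handing in.

```bash
python3 -c "from h import *;print(r.job_done());st()"
```

```text
the job is handed in; nothing more can be done
None
the job is handed in; nothing more can be done
```

The board now lies flat on the raised block with its components up. I handed the job in about 11 s into the 48 s limit.

- **Flip:** With the outside of the part-closed fingers I pushed the board about 40 mm along the mat to the step. I tipped it up on its lead edge with about 8 N of push, and it fell over onto the block. It was never gripped or carried.
- **Correction:** After the fall it overhung the step by about 26 mm. I pushed it further in by the lead edge.
- **Last checks:** The two views put the lead edge between 0.3 mm past the step and 2.3 mm short of it, so they disagree by 1–2 mm, within calibration. The tail edge is at about 80 mm, clear of the lip. The board is square to the jig, and its measured size fits lying flat at 21 mm.
- **Robot and bench:** The gripper was clear at hand-in with forces near zero. The spool, loupe, jar and driver looked unmoved where visible in the last pictures. The syringe and module were outside those pictures and I did not re-check them, but the arm did no work near them.

The interface gave no verdict.

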